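Damp reading on a drying shelf board

ROBOT

A 6-joint arm with a two-finger parallel gripper is mounted at the origin on the work surface. World frame = base frame: x ahead of the robot, y to its left, z up, the work surface at z = 0. Lengths are in m, angles in rad, forces in N, time in s.
With the tool pointing down it reaches from about 0.25 to 0.775 m from the base axis. Payload 4 kg.
Tool frame: the origin (TCP) lies on the centre line of the jaws, within the pads' length; the fingertips stand 25 mm ahead of it and the grasp point (between the pads) lies 6 mm ahead of it; z points along the fingers, y is the line along which they close (so a half turn about z gives the same grasp; the last joint's range is limited). The gripper opens to 94 mm and grips with 3 to 60 N. Pads are 16 mm wide; open, the fingers measure 119 mm over their backs; the gripper's body (75 mm by 177 mm) begins 78 mm behind the grasp point.
Start: joints at [-1.243, 0.087, 1.371, -0, 1.684, -0.103], TCP at [0.23, -0.5, 0.208] pointing down, gripper open.
Joint ranges: [-3.1, 3.1], [-0.76, 2.03], [0.27, 2.55], [-1.08, 4.22], [0.17, 2.65], [-2.57, 2.57]. Speed limits (rad/s): [2.79, 2.79, 3.14, 3.14, 3.14, 3.14].

INTERFACE

Orientations are given as [roll, pitch, yaw] about the fixed x, y, z axes, in that order (R = Rz(yaw) Ry(pitch) Rx(roll)).
In Python, from bench import sensors, optics, ticket gives the robot as it stands.
- The arm moves only by the tool send_rows, never from a script. Its argument "rows" is a list of rows, each a list of 6 numbers: the shift along the world's x, y, z in mm, then the turn, a rotation vector about the world's x, y, z in rad. In form: [[x, y, z, wx, wy, wz], ...]. A call has 1 to 8 rows; each row shifts and turns the commanded pose from where the row before left it; what a row does not reach is not made up. A row lasts 1/12 s, in which the tool goes at most 41.7 mm and 7.16 degrees, less where a joint would pass 70% of its speed; a pose out of reach is approached as far as the arm can. A call is refused whole if a number of a shift passes 41.7 or a number of a turn 0.125, either way. A call with a gripper value outside its range is refused whole. "grip" is the finger opening in mm, from 0 to 94, set as the call begins (left out, the last holds). The fingers move at their own pace and stop on an object; the grip force is fixed at half the most. Time passes only in rows, so rows that do not move let the fingers close. It gives the time, the measured TCP pose, the force, the opening and the grip force at its end, in the units of the state.
- sensors.get_obs(): the state, without advancing time (a new reading comes with each control period).
- optics.snapshot(name): name is "scene" or "top" or "wrist"; returns the picture (480x640x3 uint8, red, green, blue); there is no depth.
- optics.camera_model(name): a dict with "vertical_fov" (degrees; the focal length in pixels is half the picture's height over the tangent of half this angle, whatever the lens; pixels are square), "cx", "cy" (the principal point, pixels), "R" (3x3) and "t" (3): a world point X has camera coordinates R X + t. Camera axes: x right, y down, z forward; pixel columns grow to the right and rows downward; lengths in m; the calibration is good to about 2 mm. The wrist camera is an equidistant fisheye: a pixel r from the principal point sees the ray r / f radians off the axis. A picture is of the moment at which its call begins: read the wrist's pose just before it. camera_model takes no time and is no camera call; for the wrist camera it gives the pose at the moment of the call.
- ticket.close_job(): hands the job in; it is judged then, once.
The state is a dict: "time": time; "joint_positions": joint angles; "qvel": joint speeds; "joint_torque": joint torques, N m; "tool_pos": TCP position; "ee_rot": TCP orientation; "wrist_force": force on the tool from outside, world axes, zero at the start; "wrist_torque": the same for the moment, N m; "width": finger opening in m; "finger_force": force on a finger pad.
Only numpy, scipy, OpenCV 4.12 (cv2) and the standard library are available. Lean on these libraries where they do the work, as an engineer would, in place of code of your own. Each camera call takes 0.05 s, during which the arm holds its last target. There are 200 camera calls.

TASK

A wooden shelf board is drying on the laundry counter. First swing the desk lamp aside until its head is clear past the left end of the board (the end towards the robot's left), then take the moisture meter out of its stand and press its two-stud sprung foot lightly on the centre of the ring mark, not the square one: meter square to the sloping board, the two studs in line with the board's long edges, the foot about half-way in, never pushed hard. Finish while still holding the meter pressed there, with the lamp still clear and the other things on the counter left as they are.

Things in the scene. Friction and masses are not known exactly. Their poses are not given: they have to be found in the camera images.
- board: Fixed plain wooden shelf board on two white battens, 360 mm long (y), 170 mm wide, 22 mm thick. Frame is level: origin on the counter under its middle, y along the long edges to its left end (robot's left), x to its high far edge, z up. Its top face slopes 15 degrees (0.262 rad), rising away from the robot: 55 mm above the counter along the middle, 33 mm at the near edge, 77 mm at the far edge.
- ring_face (a point): Centre of the ring mark, a thin dark ink circle 42 mm across on the board's top face, half-way up the slope, 50 to 110 mm either left or right of the middle. Frame: z is the face's normal (up and leaning 15 degrees towards the robot), y along the board's long edges, x up the slope.
- square_face (a point): Centre of the other ink mark, a square outline of 40 mm sides in the same dark line, on the other half of the board. Same axes as the ring's. Not to be measured.
- lamp_stem (a point): On the axis of the lamp head's upright black grip stem (round, 18 mm), 15 mm below its top, 305 mm above the counter; white shade below (100 mm across, underside 193 mm up). Its x points level along the 16 mm arm tube (258 mm up) away from the hinge post 320 mm back, beyond the board. Swings clockwise seen from above, past the robot side to the left, 1.5 rad at most; 1.3 is clear. Stays put.
- stand: Fixed grey stand with an open-topped pocket (inside 36 x 50, outside 44 x 58 mm) holding the meter upright, foot down; rim 60 mm above the counter; base plate 100 x 100 x 5 mm. Origin under the middle on the counter, z up, y along the pocket's long side. The meter's shell sits on a ledge 30 mm above the counter, so 30 mm deep in the pocket, with 3 mm play all round.
- meter: Hand-held moisture meter, 0.13 to 0.22 kg: a black box 30 (x) x 44 (y) x 130 mm high (z), origin at the centre of the box's underside, pale screen on the -x side. Starts upright in the stand, its top 160 mm above the counter, axes as the stand's. Its x sides, 30 mm apart, suit the fingers; the sprung foot sticks out below.
- foot (a joint): How far the meter's sprung foot is pushed in: 0 m free, 0.012 m fully in (hard stop). Spring: 1 N to start it, then 0.5 N per mm, so half-way (6 mm) is 4 N.
- foot_face (a point): Middle between the ends of the foot's two steel studs (6 mm in diameter, 24 mm apart along the meter's y), on the meter's axis, 22 mm below the box's underside with the foot free (152 mm below the meter's top), 10 mm when fully in. Axes as the meter's.
- jar: Bystander: glass jar with wooden lid, 84 mm in diameter, 120 mm high, origin at its underside.
- detergent: Bystander: white bottle, 76 mm in diameter, 190 mm high, origin at its underside.
- peg_box: Bystander: open wooden box of clothes pegs, 100 x 140 mm, 50 mm high, origin at its underside.
There are look-alikes about, which are no part of the job. Of the things like the stand, leave any that is red; of the rest the smaller one is meant. What is shaped like the meter but orange or purple is not meant.

How it is judged:
On the way, in this order (a step that is already met when the one before it is completed fails the run):
1. the lamp head is swung clear past the left end of the board (y of lamp_stem in the frame of board above 0.2 m), for 0.2 s.
2. the meter is lifted out of its stand by the fingers (z of meter in the frame of stand above 0.065 m and contact force between the fingers and meter above 2 N), for 0.2 s.
At the end, for the whole second after the job is handed in: Meter held by the fingers at rest, studs' middle within 10 mm of the ring's centre, within 0.14 rad of square to the board, studs within 0.2 rad of its long edges, foot in 3 to 9.5 mm, 1 to 9 N; lamp stem over 200 mm left of the board's middle (y of lamp_stem in the frame of board above 0.2 m and distance between foot_face and ring_face below 0.01 m and angle between the z axis of foot_face and the z axis of ring_face, either way round below 0.14 rad and angle between the y axis of foot_face and the y axis of ring_face, either way round below 0.2 rad and value of joint foot between 0.003 and 0.0095 m and contact force between meter and board between 1 and 9 N and contact force between the fingers and meter above 2 N and linear speed of meter below 0.02 m/s); the arm keeps its last pose, push and grip.
It fails at once if the meter was pushed hard on the board (over 16 N) (contact force between meter and board above 16 N).
It fails at once if the jar was pushed or tipped (moved over 30 mm or tilted over 0.3 rad) (distance of jar from where it was at the start of the episode above 0.03 m or angle between jar's own z axis and vertical above 0.3 rad).
It fails at once if the detergent was pushed or tipped (moved over 30 mm or tilted over 0.3 rad) (distance of detergent from where it was at the start of the episode above 0.03 m or angle between detergent's own z axis and vertical above 0.3 rad).
It fails at once if the peg_box was pushed or tipped (moved over 30 mm or tilted over 0.3 rad) (distance of peg_box from where it was at the start of the episode above 0.03 m or angle between peg_box's own z axis and vertical above 0.3 rad).
It also fails if it takes over 67 s, if anything falls off the work surface, if the arm or the gripper's body presses on something with over 40 N, if the wrist force passes 120 N, or if a joint passes its speed limit or range.

## Working session

There is one attempt and no reset: what is moved stays moved. The work goes in short steps, Python scripts to look and compute and a tool call to move; the robot and the scene stay as the last step left them, time stands still between calls to the robot, and variables do not carry over. Pictures are saved under pics/ and viewed, at most 10 in all, crops included, and the job is handed in when it is done.

Besides the shell and the picture viewer there is one more tool, called after "Request:" as name([rows], argument=value, ...), one row to a line, values as JSON. send_rows: Moves the arm, as the interface text tells. Its arguments: {"type":"object","properties":{"rows":{"type":"array"},"grip":{"type":"number"}},"required":["rows"]}

```bash
mkdir -p pics; ls
cat > h.py <<'E'
from bench import sensors, optics, ticket
import numpy as np, cv2
def snap(n,f):
    im=optics.snapshot(n); cv2.imwrite('pics/'+f,im[:,:,::-1]); return im
def ray(n,u,v,m=None):
    m=m or optics.camera_model(n); f=240/np.tan(np.radians(m['vertical_fov'])/2)
    x,y=u-m['cx'],v-m['cy']; R=np.array(m['R']); t=np.array(m['t'])
    if n=='wrist':
        r=np.hypot(x,y); th=r/f; d=np.array([x/r*np.sin(th),y/r*np.sin(th),np.cos(th)])
    else: d=np.array([x/f,y/f,1.])
    return -R.T@t, R.T@d
def atz(n,u,v,z,m=None):
    c,d=ray(n,u,v,m); return c+d*(z-c[2])/d[2]
def proj(n,X):
    m=optics.camera_model(n); f=240/np.tan(np.radians(m['vertical_fov'])/2)
    p=np.array(m['R'])@np.array(X)+np.array(m['t']); return m['cx']+f*p[0]/p[2], m['cy']+f*p[1]/p[2]
E
python3 - <<'E'
from h import *
print(sensors.get_obs())
for n in('scene','top'):
    snap(n,n+'0.png'); m=optics.camera_model(n); print(n,m['vertical_fov'],-np.array(m['R']).T@m['t'],m['R'])
E
```

```text
pics
{'time': 0.0, 'joint_positions': array([-1.24303743e+00,  8.79514077e-02,  1.37225859e+00, -1.23521100e-05,
        1.68358944e+00, -1.03122217e-01]), 'qvel': array([-3.57948971e-04,  5.71335958e-04, -4.14503691e-05, -1.68463931e-04,
        2.17875154e-04,  1.68044906e-03]), 'joint_torque': array([ 1.28689171e-03, -3.40176880e+01, -3.02427900e+01,  7.19341985e-02,
        3.30341526e-02, -1.67394232e-04]), 'tool_pos': array([ 0.22952335, -0.49921782,  0.20670394]), 'ee_rot': array([-3.13939632e+00, -2.14954222e-04,  4.30879498e-01]), 'wrist_force': array([ 0.76412346,  0.5839664 , -0.25240434]), 'wrist_torque': array([ 0.02459556, -0.00688097, -0.01072601]), 'finger_force': 0.0, 'width': 0.09413214348342296}
scene 55.84428705757088 [0.96390558 0.47141436 0.77664367] [[-0.71154711  0.70262035 -0.00503458]
 [ 0.4514309   0.45165208 -0.76955867]
 [-0.53843371 -0.54985001 -0.63855627]]
top 50.8270801755559 [ 0.36431    -0.06356888  1.16623947] [[ 0.00720199 -0.99996395  0.0044972 ]
 [-0.98964672 -0.00777222 -0.14331419]
 [ 0.14334398 -0.00341849 -0.98966702]]
```

View pics/top0.png

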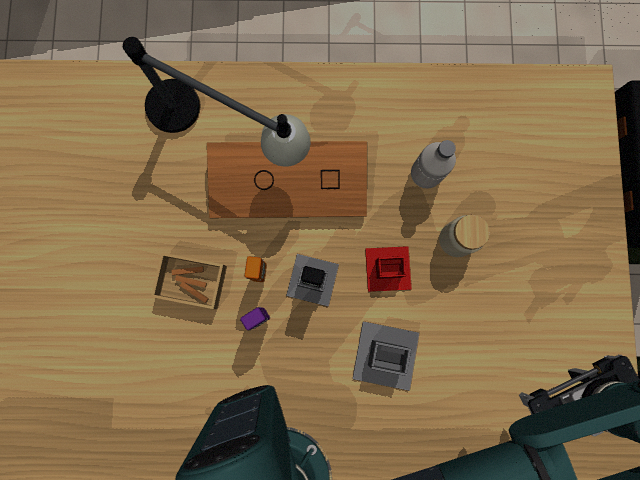

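View pics/scene0.png

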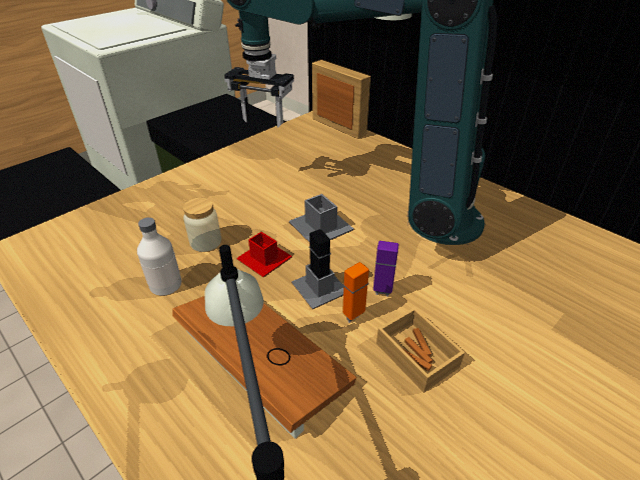

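The top picture shows the ring at (264,180), the square at (330,179), the lamp stem top near (283,121) with its hinge at (133,45), and the meter in the small grey stand at (313,275). The orange block is at (255,268) and the purple one at (255,318). The scene picture agrees, with the stem top at (225,250) and the meter at (319,240).

Run:
```python
from h import *
im=cv2.imread('pics/top0.png')
c=np.hstack([cv2.resize(im[235:325,275:365],(400,400),interpolation=cv2.INTER_CUBIC),cv2.resize(im[100:190,230:320],(400,400),interpolation=cv2.INTER_CUBIC)])
s=cv2.imread('pics/scene0.png')
d=np.hstack([cv2.resize(s[220:310,275:365],(400,200*2),interpolation=cv2.INTER_CUBIC)[:200*2],cv2.resize(s[225:315,190:280],(400,400),interpolation=cv2.INTER_CUBIC)])
cv2.imwrite('pics/crop0.png',cv2.resize(np.vstack([c,d]),(600,600)))
bc=[atz('top',*p,z)for p,z in[((207,143),.077),((367,143),.077),((367,217),.033),((207,217),.033)]]
print('board',np.round(bc,4))
print('ring',atz('top',264,180,.055),'sq',atz('top',330,179,.055))
print('stem',atz('top',283,119,.32),'hinge',atz('top',133,45,.27))
print('meter',atz('top',313,275,.16))
print('stand',np.round([atz('top',*p,.005)for p in[(300,254),(338,264),(327,305),(287,293)]],4))
print('orange',atz('top',256,264,.14),'purple',atz('top',255,318,.1),'peg',atz('top',190,282,.05),'jar',atz('top',471,232,.12),'det',atz('top',446,149,.19))
```

```text
board [[ 0.7339  0.1721  0.077 ]
 [ 0.737  -0.186   0.077 ]
 [ 0.5767 -0.1896  0.033 ]
 [ 0.5737  0.1751  0.033 ]]
ring [0.65565197 0.04497228 0.055     ] sq [ 0.65922541 -0.10414265  0.055     ]
stem [ 0.69622351 -0.01185407  0.32      ] hinge [0.8598907  0.27756992 0.27      ]
meter [ 0.43460605 -0.0669358   0.16      ]
stand [[ 0.4937 -0.037   0.005 ]
 [ 0.4712 -0.1249  0.005 ]
 [ 0.3773 -0.0999  0.005 ]
 [ 0.4039 -0.0083  0.005 ]]
orange [0.45752279 0.04922883 0.14      ] purple [0.34832158 0.05306101 0.1       ] peg [0.42484351 0.20346586 0.05      ] jar [ 0.53012557 -0.39806878  0.12      ] det [ 0.68720064 -0.33180054  0.19      ]
```

View pics/crop0.png

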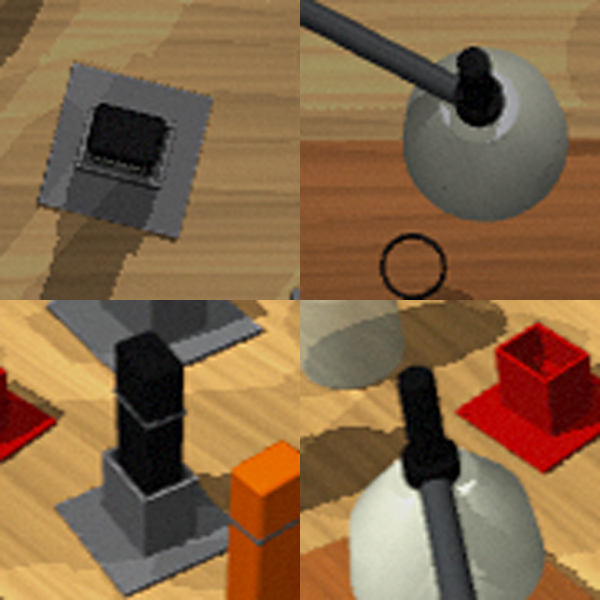

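The crops put the stem top at about (282,117) in the top view and (224.5,247) in the scene view, and the meter's top-face centre at about (313,275). I'll triangulate the lamp and check the meter in both views.

```bash
cat >> h.py <<'E'
def tri(obs):
    A=np.zeros((3,3));b=np.zeros(3)
    for n,u,v in obs:
        c,d=ray(n,u,v); d=d/np.linalg.norm(d); P=np.eye(3)-np.outer(d,d); A+=P;b+=P@c
    return np.linalg.solve(A,b)
E
python3 - <<'E'
from h import *
print('stemtop',tri([('top',282.5,117),('scene',224.5,247)]))
print('hinge',tri([('top',133,45),('scene',268,450)]))
print('meter in scene',proj('scene',[.4355,-.067,.16]),'expect ~',275+150*.225,220+(335-300+12)*.3)
print('ring scene',proj('scene',[.6557,.045,.055]))
E
```

```text
stemtop [ 0.69760558 -0.00965285  0.3212687 ]
hinge [0.84476208 0.26918127 0.29499477]
meter in scene (np.float64(318.2404380392878), np.float64(235.06770950474163)) expect ~ 308.75 234.1
ring scene (np.float64(277.5573997511902), np.float64(355.9886378803858))
```

Request:
send_rows([
  [22, 22, 25, 0, 0, 0.105],
  [22, 22, 25, 0, 0, 0.105],
  [22, 22, 25, 0, 0, 0.105],
  [22, 22, 25, 0, 0, 0.105],
  [22, 22, 25, 0, 0, 0.105],
  [22, 22, 25, 0, 0, 0.105],
  [22, 22, 25, 0, 0, 0.105],
  [22, 22, 25, 0, 0, 0.105],
], grip=94)

```text
time: 0.77
tool_pos: [0.4063, -0.3223, 0.4087]
ee_rot: [-3.141, -0.0, 1.276]
wrist_force: [0.6, -0.4, 0.2]
width: 0.094
finger_force: 0.0
```

Request:
send_rows([
  [28, 28, 1.5, 0, 0, 0],
  [28, 28, 1.5, 0, 0, 0],
  [28, 28, 1.5, 0, 0, 0],
  [28, 28, 1.5, 0, 0, 0],
  [28, 28, 1.5, 0, 0, 0],
  [28, 28, 1.5, 0, 0, 0],
  [28, 28, 1.5, 0, 0, 0],
  [0, 0, 0, 0, 0, 0],
])

```text
time: 1.43
tool_pos: [0.6057, -0.1225, 0.4147]
ee_rot: [-3.137, -0.002, 1.279]
wrist_force: [0.2, -1.0, -1.1]
width: 0.094
finger_force: 0.0
```

Request:
send_rows([
  [18.5, 22.5, 0, 0, 0, 0],
  [18.5, 22.5, 0, 0, 0, 0],
  [18.5, 22.5, 0, 0, 0, 0],
  [18.5, 22.5, 0, 0, 0, 0],
  [18.5, 22.5, 0, 0, 0, 0],
  [0, 0, 0, 0, 0, 0],
  [0, 0, 0, 0, 0, 0],
])

```text
time: 2.02
tool_pos: [0.6952, -0.0145, 0.4153]
ee_rot: [-3.137, 0.001, 1.273]
wrist_force: [0.2, -0.5, 0.3]
width: 0.0939
finger_force: 0.0
```

Run:
```python
from h import *
o=sensors.get_obs();print(o['tool_pos'],o['ee_rot'],o['joint_positions'])
m=optics.camera_model('wrist');print(m)
snap('wrist','w1.png')
```

```text
[ 0.69522401 -0.01448233  0.4152654 ] [-3.13720964e+00  1.21658515e-03  1.27265352e+00] [-1.02142572e-01  5.65348303e-01  3.34738396e-01 -4.35204780e-04
  2.24604193e+00  1.95731629e-01]
{'vertical_fov': 65.70646984690485, 'cx': 314.1083098570306, 'cy': 243.90128141036897, 'R': array([[ 0.95563531, -0.29451008, -0.00499629],
       [-0.28109145, -0.91690088,  0.28333791],
       [-0.08802697, -0.2693633 , -0.95900713]]), 't': array([-0.6660188,  0.0935282,  0.6486176])}
```

View pics/w1.png

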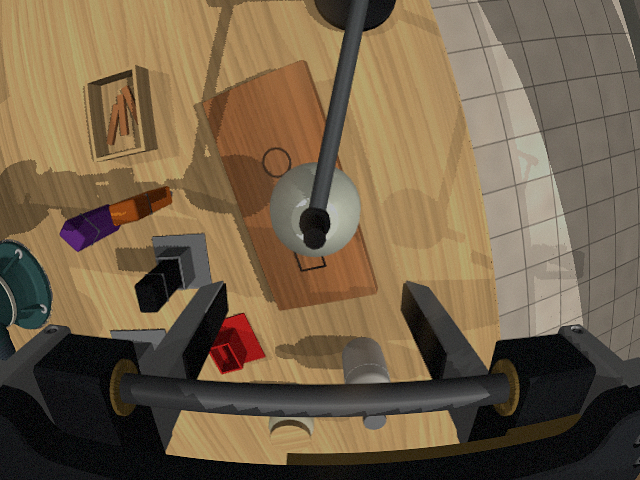

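The wrist view shows the stem top at (314,238), centred between the fingers, and the ring at (277,162). The meter's top face is around (153,292).

Run:
```python
from h import *
print('stem',atz('wrist',314,238,.32),'ring',atz('wrist',277,162,.055),'meter~',atz('wrist',153,292,.16))
```

```text
stem [ 0.69537739 -0.00912294  0.32      ] ring [0.6554185  0.04569567 0.055     ] meter~ [ 0.44911861 -0.05907411  0.16      ]
```

Request:
send_rows([
  [2, 5, 0, 0, 0, 0],
  [0, 0, -28, 0, 0, 0],
  [0, 0, -28, 0, 0, 0],
  [0, 0, -28, 0, 0, 0],
  [0, 0, -27, 0, 0, 0],
  [0, 0, 0, 0, 0, 0],
  [0, 0, 0, 0, 0, 0],
])

```text
time: 2.65
tool_pos: [0.6946, -0.0112, 0.3063]
ee_rot: [-3.138, 0.001, 1.269]
wrist_force: [-0.4, 0.3, 0.9]
width: 0.0939
finger_force: 0.0
```

Request:
send_rows([
  [0, 0, 0, 0, 0, 0],
  [0, 0, 0, 0, 0, 0],
  [0, 0, 0, 0, 0, 0],
  [0, 0, 0, 0, 0, 0],
  [0, 0, 0, 0, 0, 0],
  [0, 0, 0, 0, 0, 0],
  [0, 0, 0, 0, 0, 0],
  [0, 0, 0, 0, 0, 0],
], grip=26)

```text
time: 3.32
tool_pos: [0.6962, -0.0102, 0.3073]
ee_rot: [-3.141, 0.0, 1.271]
wrist_force: [0.3, 0.5, -0.5]
width: 0.0445
finger_force: 0.0
```

Run:
```python
from h import *
o=sensors.get_obs();p=o['tool_pos'];print(p,o['wrist_force'])
H=np.array([.853,.270]);a0=np.arctan2(-.2795,-.156)
d=1.38;n=28
P=[H+.32*np.array([np.cos(a0-k*d/n),np.sin(a0-k*d/n)]) for k in range(n+1)]
print(P[0],P[-1]);print(np.round(np.diff(P,axis=0)*1000,1).tolist())
```

```text
[ 0.69624326 -0.0101994   0.30727095] [ 0.30181002  0.45841207 -0.48044827]
[ 0.69704283 -0.00942326] [0.54907143 0.37013704]
[[-13.6, 8.0], [-13.2, 8.7], [-12.7, 9.3], [-12.2, 9.9], [-11.7, 10.5], [-11.2, 11.1], [-10.6, 11.6], [-10.1, 12.1], [-9.5, 12.6], [-8.8, 13.1], [-8.2, 13.5], [-7.5, 13.9], [-6.8, 14.2], [-6.1, 14.5], [-5.4, 14.8], [-4.6, 15.1], [-3.9, 15.3], [-3.1, 15.5], [-2.4, 15.6], [-1.6, 15.7], [-0.8, 15.7], [-0.0, 15.8], [0.7, 15.8], [1.5, 15.7], [2.3, 15.6], [3.1, 15.5], [3.8, 15.3], [4.6, 15.1]]
```

Request:
send_rows([
  [-13.6, 8, 0, 0, 0, -0.05],
  [-13.2, 8.7, 0, 0, 0, -0.05],
  [-12.7, 9.3, 0, 0, 0, -0.05],
  [-12.2, 9.9, 0, 0, 0, -0.05],
  [-11.7, 10.5, 0, 0, 0, -0.05],
  [-11.2, 11.1, 0, 0, 0, -0.05],
  [-10.6, 11.6, 0, 0, 0, -0.05],
])

```text
time: 3.9
tool_pos: [0.6104, 0.0586, 0.3072]
ee_rot: [3.141, 0.001, 0.917]
wrist_force: [0.8, -1.6, -0.4]
width: 0.0258
finger_force: 0.6
```

Request:
send_rows([
  [-10.1, 12.1, 0, 0, 0, -0.05],
  [-9.5, 12.6, 0, 0, 0, -0.05],
  [-8.8, 13.1, 0, 0, 0, -0.05],
  [-8.2, 13.5, 0, 0, 0, -0.05],
  [-7.5, 13.9, 0, 0, 0, -0.05],
  [-6.8, 14.2, 0, 0, 0, -0.05],
  [-6.1, 14.5, 0, 0, 0, -0.05],
])

```text
time: 4.48
tool_pos: [0.5534, 0.1527, 0.3075]
ee_rot: [3.14, 0.001, 0.567]
wrist_force: [0.5, -0.5, 0.3]
width: 0.0258
finger_force: 0.6
```

Request:
send_rows([
  [-5.4, 14.8, 0, 0, 0, -0.05],
  [-4.6, 15.1, 0, 0, 0, -0.05],
  [-3.9, 15.3, 0, 0, 0, -0.05],
  [-3.1, 15.5, 0, 0, 0, -0.05],
  [-2.4, 15.6, 0, 0, 0, -0.05],
  [-1.6, 15.7, 0, 0, 0, -0.05],
  [-0.8, 15.7, 0, 0, 0, -0.05],
])

```text
time: 5.07
tool_pos: [0.5317, 0.2606, 0.3076]
ee_rot: [3.141, 0.001, 0.218]
wrist_force: [0.0, -1.7, 1.2]
width: 0.0258
finger_force: 0.6
```

Request:
send_rows([
  [0, 15.8, 0, 0, 0, -0.04],
  [0.7, 15.8, 0, 0, 0, -0.04],
  [1.5, 15.7, 0, 0, 0, -0.04],
  [2.3, 15.6, 0, 0, 0, -0.04],
  [3.1, 15.5, 0, 0, 0, -0.04],
  [3.8, 15.3, 0, 0, 0, -0.04],
  [4.6, 15.1, 0, 0, 0, -0.04],
  [0, 0, 0, 0, 0, 0],
])

```text
time: 5.73
tool_pos: [0.5481, 0.3714, 0.306]
ee_rot: [3.142, 0.002, -0.057]
wrist_force: [-1.1, 0.0, -0.0]
width: 0.0259
finger_force: 0.0
```

Request:
send_rows([
  [0, 0, 0, 0, 0, 0],
  [0, 0, 0, 0, 0, 0],
  [0, 0, 0, 0, 0, 0],
  [0, 0, 0, 0, 0, 0],
  [0, 0, 0, 0, 0, 0],
  [0, 0, 0, 0, 0, 0],
], grip=60)

```text
time: 6.23
tool_pos: [0.5482, 0.3687, 0.3078]
ee_rot: [-3.141, -0.0, -0.06]
wrist_force: [0.4, -0.5, -0.2]
width: 0.0592
finger_force: 0.0
```

Request:
send_rows([
  [0, 0, 25, 0, 0, 0],
  [0, 0, 25, 0, 0, 0],
  [0, 0, 25, 0, 0, 0],
  [0, 0, 20, 0, 0, 0],
  [0, 0, 0, 0, 0, 0],
  [0, 0, 0, 0, 0, 0],
])

```text
time: 6.73
tool_pos: [0.5485, 0.3693, 0.4038]
ee_rot: [-3.14, -0.003, -0.059]
wrist_force: [0.8, -0.2, -0.3]
width: 0.0598
finger_force: 0.0
```

Run:
```python
from h import *
o=sensors.get_obs();print(o['tool_pos'],o['ee_rot'],o['joint_positions'],o['time'])
snap('top','t2.png')
```

```text
[0.54849112 0.36928161 0.40378819] [-3.13978494e+00 -2.98855559e-03 -5.92592530e-02] [ 5.06895585e-01  4.23434521e-01  5.66506343e-01 -9.23470541e-05
  2.14815990e+00  2.13689792e+00] 6.7333
```

View pics/t2.png

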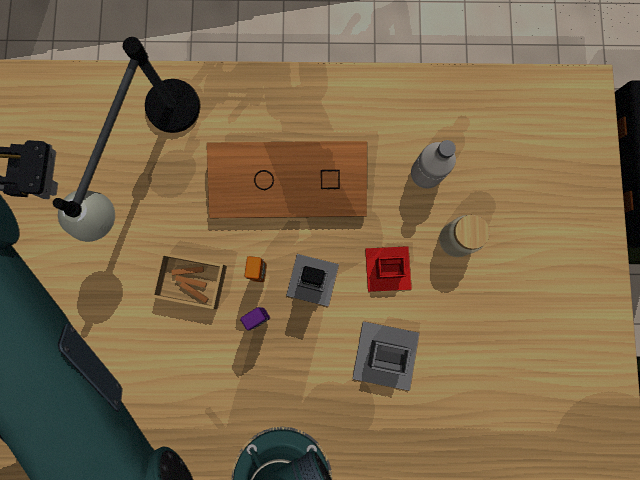

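Request:
send_rows([
  [-9.5, -36, 0, 0, 0, 0.11],
  [-9.5, -36, 0, 0, 0, 0.11],
  [-9.5, -36, 0, 0, 0, 0.11],
  [-9.5, -36, 0, 0, 0, 0.11],
  [-9.5, -36, 0, 0, 0, 0.11],
  [-9.5, -36, 0, 0, 0, 0.11],
  [-9.5, -36, 0, 0, 0, 0.11],
  [-9.5, -36, 0, 0, 0, 0.11],
], grip=94)

```text
time: 7.45
tool_pos: [0.4706, 0.0797, 0.3996]
ee_rot: [-3.139, 0.003, 0.827]
wrist_force: [1.5, 1.1, 0.4]
width: 0.0939
finger_force: 0.0
```

Request:
send_rows([
  [-9, -35, -20, 0, 0, 0.11],
  [-9, -35, -20, 0, 0, 0.11],
  [-9, -35, -20, 0, 0, 0.11],
  [-9, -35, -20, 0, 0, 0.11],
  [0, -8, -20, 0, 0, 0.035],
  [0, 0, 0, 0, 0, 0],
  [0, 0, 0, 0, 0, 0],
  [0, 0, 0, 0, 0, 0],
])

```text
time: 8.12
tool_pos: [0.4373, -0.0621, 0.3046]
ee_rot: [-3.141, -0.001, 1.283]
wrist_force: [-0.5, 0.1, 0.1]
width: 0.0941
finger_force: 0.0
```

Run:
```python
from h import *
o=sensors.get_obs();print(o['tool_pos'],o['ee_rot'],o['joint_positions'],o['time'])
im=snap('wrist','w3.png')
m=optics.camera_model('wrist');print(m)
```

```text
[ 0.43734228 -0.06211992  0.30463205] [-3.14108653e+00 -5.13669446e-04  1.28324504e+00] [-2.69996305e-01 -1.53071595e-01  1.41396933e+00  5.48695389e-04
  1.88119191e+00  1.77223124e-02] 8.1167
{'vertical_fov': 65.70646984690485, 'cx': 314.1083098570306, 'cy': 243.90128141036897, 'R': array([[ 9.58981836e-01, -2.83466974e-01,  5.59251190e-04],
       [-2.72133983e-01, -9.20085932e-01,  2.81753392e-01],
       [-7.93532224e-02, -2.70348576e-01, -9.59486693e-01]]), 't': array([-0.43700014,  0.00507722,  0.50414071])}
```

View pics/w3.png

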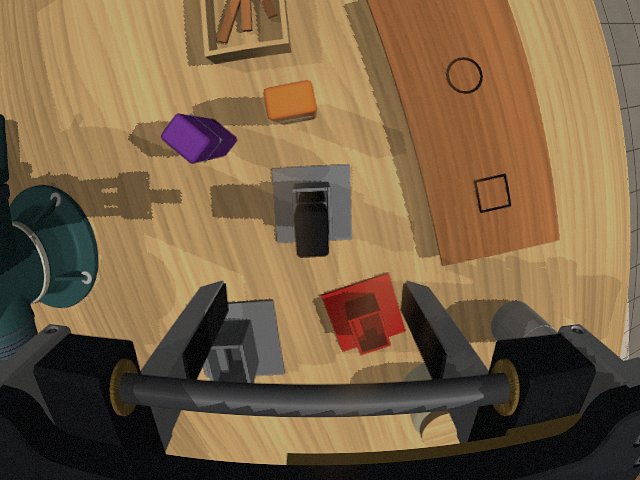

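The wrist view shows the meter's top face centred around (312.5,237) with the stand almost aligned with the jaws. The base plate corners are at (272,168), (350,165), (352,240) and (276,243).

Run:
```python
from h import *
print(atz('wrist',312.5,237,.16))
q=np.array([atz('wrist',*p,.005)[:2] for p in[(272,168),(350,165),(352,240),(276,243)]])
print(q,q.mean(0))
for a,b in[(0,1),(3,2)]: d=q[b]-q[a];print(np.arctan2(d[1],d[0]))
for a,b in[(3,0),(2,1)]: d=q[b]-q[a];print(np.arctan2(d[1],d[0])-np.pi/2)
im=cv2.imread('pics/w3.png')
g=cv2.cvtColor(im,cv2.COLOR_BGR2GRAY)
r=g[50:105,435:495]; ys,xs=np.where(r<55); e=cv2.minEnclosingCircle(np.c_[xs,ys].astype(np.float32));print(e)
print('ring',atz('wrist',435+e[0][0],50+e[0][1],.055))
t=cv2.cvtColor(cv2.imread('pics/t2.png'),cv2.COLOR_BGR2GRAY)[165:195,249:280]; ys,xs=np.where(t<50);e=cv2.minEnclosingCircle(np.c_[xs,ys].astype(np.float32));print(e,atz('top',249+e[0][0],165+e[0][1],.055))
```

```text
[ 0.43423439 -0.06717114  0.16      ]
[[ 0.39788829 -0.00459396]
 [ 0.49501086 -0.02937128]
 [ 0.47119513 -0.12663524]
 [ 0.37225456 -0.10173709]] [ 0.43408721 -0.06558439]
-0.24978594373542518
-0.24652865048360828
-0.2579950608325212
-0.24013206508367113
((29.4761905670166, 24.714284896850586), 18.62225341796875)
ring [0.65637644 0.04723461 0.055     ]
((14.25, 14.75), 10.277502059936523) [0.65621796 0.04667822 0.055     ]
```

Request:
send_rows([
  [-3, -5, 0, 0, 0, 0.038],
  [0, 0, -29, 0, 0, 0],
  [0, 0, -29, 0, 0, 0],
  [0, 0, -29, 0, 0, 0],
  [0, 0, -29, 0, 0, 0],
  [0, 0, -29, 0, 0, 0],
  [0, 0, -29, 0, 0, 0],
  [0, 0, 0, 0, 0, 0],
])

```text
time: 8.83
tool_pos: [0.4314, -0.0657, 0.1257]
ee_rot: [-3.132, -0.001, 1.323]
wrist_force: [-0.5, 1.1, -0.6]
width: 0.0939
finger_force: 0.0
```

Request:
send_rows([
  [0, 0, 0, 0, 0, 0],
  [0, 0, 0, 0, 0, 0],
  [0, 0, 0, 0, 0, 0],
  [0, 0, 0, 0, 0, 0],
  [0, 0, 0, 0, 0, 0],
  [0, 0, 0, 0, 0, 0],
  [0, 0, 0, 0, 0, 0],
  [0, 0, 0, 0, 0, 0],
], grip=0)

```text
time: 9.5
tool_pos: [0.4345, -0.068, 0.1309]
ee_rot: [3.141, 0.0, 1.321]
wrist_force: [-0.7, -1.0, 0.6]
width: 0.0443
finger_force: 0.0
```

Request:
send_rows([
  [0, 0, 0, 0, 0, 0],
  [0, 0, 0, 0, 0, 0],
  [0, 0, 0, 0, 0, 0],
  [0, 0, 0, 0, 0, 0],
  [0, 0, 0, 0, 0, 0],
  [0, 0, 0, 0, 0, 0],
])

```text
time: 10.0
tool_pos: [0.4343, -0.0679, 0.1306]
ee_rot: [-3.141, 0.0, 1.321]
wrist_force: [-0.4, 0.7, 0.8]
width: 0.0296
finger_force: 29.9
```

Request:
send_rows([
  [0, 0, 10, 0, 0, 0],
  [0, 0, 20, 0, 0, 0],
  [0, 0, 25, 0, 0, 0],
  [0, 0, 25, 0, 0, 0],
  [0, 0, 25, 0, 0, 0],
  [0, 0, 25, 0, 0, 0],
  [0, 0, 20, 0, 0, 0],
  [0, 0, 0, 0, 0, 0],
])

```text
time: 10.67
tool_pos: [0.4361, -0.0683, 0.2861]
ee_rot: [3.132, 0.0, 1.321]
wrist_force: [0.2, 0.5, 0.2]
width: 0.0298
finger_force: 29.9
```

Request:
send_rows([
  [0, 0, 0, 0, 0, 0],
  [0, 0, 0, 0, 0, 0],
  [0, 0, 0, 0, 0, 0],
])

```text
time: 10.92
tool_pos: [0.4336, -0.0676, 0.2786]
ee_rot: [-3.138, -0.0, 1.321]
wrist_force: [-0.9, 0.4, -2.3]
width: 0.0298
finger_force: 29.9
```

Run:
```python
from h import *
from scipy.spatial.transform import Rotation as R
o=sensors.get_obs();p=o['tool_pos'];R0=R.from_euler('xyz',o['ee_rot']);print(p,o['ee_rot'],o['wrist_force'])
# target: tool z = -normal, tool y along up-slope; board yaw
by=.008; s=np.radians(15)
B=R.from_euler('ZY',[by,-s]).as_matrix(); print(B)
x,y,n=B.T
T=R.from_matrix(np.c_[np.cross(x,-n),x,-n])  # tool x=y x z
print('turn',(T*R0.inv()).as_rotvec())
ring=np.array([.656,.0465,.055])
for h in(.040,.006,-.006):print(h,'tcp target',ring+n*(.1226+h),'move',ring+n*(.1226+h)-p)
print('n',n)
im=snap('wrist','w4.png');snap('scene','s4.png')
```

```text
[ 0.43359445 -0.06763171  0.27858767] [-3.13783418e+00 -1.41311054e-04  1.32130644e+00] [-0.90669137  0.36392625 -2.31345359]
[[ 0.96589492 -0.00799991 -0.25881076]
 [ 0.00772732  0.999968   -0.00207053]
 [ 0.25881905  0.          0.96592583]]
turn [-0.03221486 -0.26433354  0.2559528 ]
0.04 tcp target [0.61391737 0.04616333 0.21205954] move [ 0.18032292  0.11379505 -0.06652813]
0.006 tcp target [0.62271694 0.04623373 0.17921806] move [ 0.18912249  0.11386544 -0.09936961]
-0.006 tcp target [0.62582267 0.04625858 0.16762695] move [ 0.19222822  0.11389029 -0.11096072]
n [-0.25881076 -0.00207053  0.96592583]
```

View pics/w4.png

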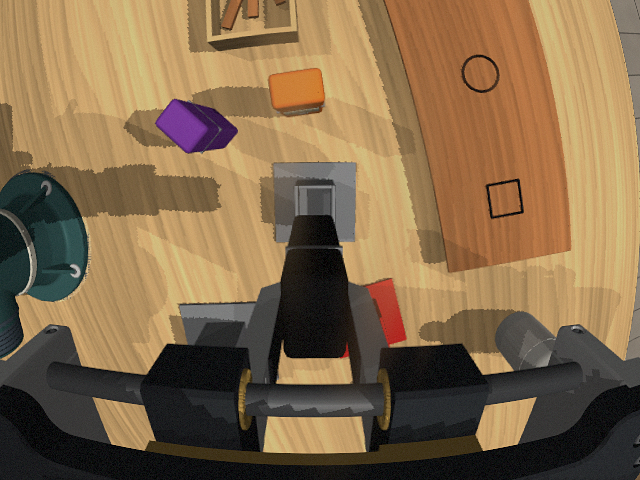

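The meter is held straight in the jaws, with the stand empty below it at (314,200).

Request:
send_rows([
  [22.5, 14.2, 0, -0.004, -0.033, 0.032],
  [22.5, 14.2, 0, -0.004, -0.033, 0.032],
  [22.5, 14.2, 0, -0.004, -0.033, 0.032],
  [22.5, 14.2, 0, -0.004, -0.033, 0.032],
  [22.5, 14.2, -16, -0.004, -0.033, 0.032],
  [22.5, 14.2, -16, -0.004, -0.033, 0.032],
  [22.5, 14.2, -17, -0.004, -0.033, 0.032],
  [22.5, 14.2, -17, -0.004, -0.033, 0.032],
])

```text
time: 11.68
tool_pos: [0.6147, 0.0466, 0.2127]
ee_rot: [2.877, 0.0, 1.581]
wrist_force: [0.6, -0.2, -1.5]
width: 0.0301
finger_force: 29.9
```

Request:
send_rows([
  [0, 0, 0, 0, 0, 0],
  [0, 0, 0, 0, 0, 0],
  [0, 0, 0, 0, 0, 0],
  [0, 0, 0, 0, 0, 0],
  [0, 0, 0, 0, 0, 0],
  [0, 0, 0, 0, 0, 0],
])

```text
time: 12.18
tool_pos: [0.6146, 0.0451, 0.2162]
ee_rot: [2.874, 0.0, 1.578]
wrist_force: [-0.7, -0.0, -1.3]
width: 0.0301
finger_force: 29.9
```

```bash
cat > t.py <<'E'
from h import *
from scipy.spatial.transform import Rotation as R
o=sensors.get_obs();p=o['tool_pos'];R0=R.from_euler('xyz',o['ee_rot']);print(p,o['ee_rot'],o['wrist_force'],o['width'])
B=R.from_euler('ZY',[.008,-np.radians(15)]).as_matrix();x,y,n=B.T
T=R.from_matrix(np.c_[np.cross(x,-n),x,-n]);print('turn',(T*R0.inv()).as_rotvec())
ring=np.array([.656,.0465,.055])
tz=R0.as_matrix()[:,2]; foot=p+tz*.1226; e=foot-ring
print('foot',foot,'err up-slope,y,normal mm',1e3*B.T@e)
E
python3 - <<'E'
from t import *
w=snap('wrist','w5.png');s=snap('scene','s5.png');t=snap('top','t5.png')
c=lambda im,u,v,k:cv2.resize(im[max(0,v-k):v+k,u-k:u+k],(400,400),interpolation=cv2.INTER_CUBIC)
u,v=map(int,proj('scene',ring)); u2,v2=map(int,proj('top',ring));print(u,v,u2,v2)
cv2.imwrite('pics/c5.png',np.hstack([cv2.resize(w,(533,400))[:,66:466],c(s,u,v,50)])[:,:,::-1])
E
```

```text
[0.61456362 0.04508843 0.21622859] [2.87416807e+00 1.55694795e-04 1.57781968e+00] [-0.70261848 -0.04394414 -1.31532555] 0.030059371944971512
turn [0.00011344 0.00562621 0.0009762 ]
foot [0.64695981 0.04529756 0.09798645] err up-slope,y,normal mm [ 2.38455167 -1.13008398 43.86391374]
277 356 263 179
```

View pics/c5.png

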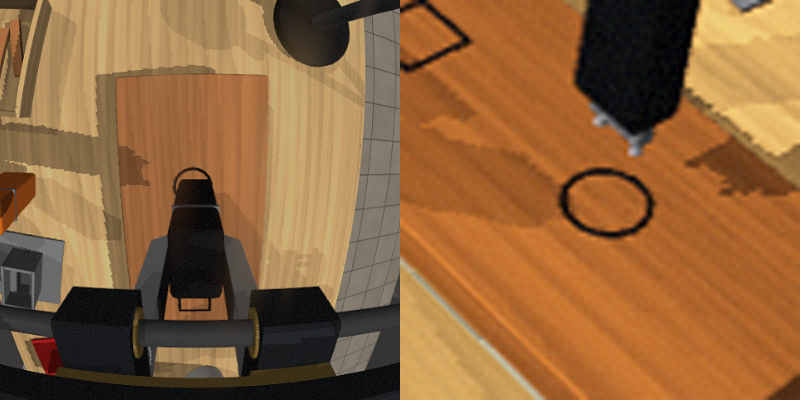

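The composite shows the ring in the scene crop at (606,203) and the stud ends near (598,120) and (635,152). The studs are in line with the long edges. I'll check this against the predicted projection.

Run:
```python
from t import *
print('pred foot px',proj('scene',foot),'obs 281.1,340', 'studs',proj('scene',foot+[0,.012,0]),proj('scene',foot-[0,.012,0]))
c,d=ray('scene',281.1,340); d/=np.linalg.norm(d); q=c+d*((foot-c)@d); print('offset of seen from pred mm (slope axes)',1e3*B.T@(q-foot))
```

```text
[0.61443187 0.04535619 0.21548473] [2.87520086e+00 5.51502431e-05 1.57824501e+00] [-0.24529807 -0.76624526 -2.04416307] 0.02953481315960133
turn [1.96755425e-05 4.59269374e-03 5.51185355e-04]
foot [0.64670574 0.04559007 0.09720919] err up-slope,y,normal mm [ 1.94023506 -0.83554396 43.17828664]
pred foot px (np.float64(280.04343663444183), np.float64(339.54831793804334)) obs 281.1,340 studs (np.float64(284.33168338322514), np.float64(343.2996289774826)) (np.float64(275.8221290419878), np.float64(335.85556453551726))
offset of seen from pred mm (slope axes) [-1.12003857  1.77461507 -0.35376111]
```

Request:
send_rows([
  [0, 0, 0, 0, 0, 0],
  [0, 0, 0, 0, 0, 0],
])

```text
time: 12.5
tool_pos: [0.6144, 0.0456, 0.2149]
ee_rot: [2.876, -0.0, 1.579]
wrist_force: [-0.6, -1.1, -1.0]
width: 0.0299
finger_force: 29.9
```

Request:
send_rows([
  [0, 0, 0, 0, 0, 0],
  [0, 0, 0, 0, 0, 0],
  [0, 0, 0, 0, 0, 0],
])

```text
time: 12.75
tool_pos: [0.6144, 0.0458, 0.2146]
ee_rot: [2.876, -0.0, 1.579]
wrist_force: [-0.1, 0.6, -1.3]
width: 0.0296
finger_force: 29.9
```

Request:
send_rows([
  [1.4, 0, -6.1, 0, 0, 0],
  [1.4, 0, -6.1, 0, 0, 0],
  [1.4, 0, -6.1, 0, 0, 0],
  [1.4, 0, -6.1, 0, 0, 0],
  [1.4, 0, -6.1, 0, 0, 0],
  [1.4, 0, -6.1, 0, 0, 0],
  [0, 0, 0, 0, 0, 0],
  [0, 0, 0, 0, 0, 0],
])

```text
time: 13.42
tool_pos: [0.6225, 0.0457, 0.1771]
ee_rot: [2.878, -0.0, 1.579]
wrist_force: [0.8, 0.6, -0.6]
width: 0.0291
finger_force: 29.9
```

Request:
send_rows([
  [0, 0, 0, 0, 0, 0],
  [0, 0, 0, 0, 0, 0],
  [0, 0, 0, 0, 0, 0],
  [0, 0, 0, 0, 0, 0],
  [0, 0, 0, 0, 0, 0],
  [0, 0, 0, 0, 0, 0],
])

```text
time: 13.92
tool_pos: [0.6228, 0.0457, 0.1783]
ee_rot: [2.876, 0.0, 1.579]
wrist_force: [-0.6, 0.8, -1.5]
width: 0.03
finger_force: 29.9
```

```bash
python3 t.py
```

```text
[0.6228282  0.04569549 0.17833328] [2.87594416e+00 4.37714864e-06 1.57878825e+00] [-0.64852938  0.77729538 -1.4574881 ] 0.02999979657236883
turn [-2.63999855e-05  3.84901939e-03  8.06757389e-06]
foot [0.65501398 0.0459522  0.06003379] err up-slope,y,normal mm [ 0.34621207 -0.53989301  5.11859494]
```

Request:
send_rows([
  [0.26, 0, -0.97, 0, 0, 0],
  [0.26, 0, -0.97, 0, 0, 0],
  [0.26, 0, -0.97, 0, 0, 0],
  [0.26, 0, -0.97, 0, 0, 0],
  [0.26, 0, -0.97, 0, 0, 0],
  [0.26, 0, -0.97, 0, 0, 0],
  [0.26, 0, -0.97, 0, 0, 0],
  [0, 0, 0, 0, 0, 0],
])

```text
time: 14.58
tool_pos: [0.6246, 0.0457, 0.1714]
ee_rot: [2.876, 0.0, 1.579]
wrist_force: [-1.5, 1.2, -0.4]
width: 0.0296
finger_force: 30.0
```

Request:
send_rows([
  [0, 0, 0, 0, 0, 0],
  [0, 0, 0, 0, 0, 0],
  [0, 0, 0, 0, 0, 0],
])

```text
time: 14.83
tool_pos: [0.6245, 0.0457, 0.1715]
ee_rot: [2.876, 0.0, 1.579]
wrist_force: [-1.5, 0.2, -0.6]
width: 0.03
finger_force: 30.0
```

```bash
python3 t.py
```

```text
[0.62454965 0.04574132 0.17147793] [2.87626547e+00 1.86842898e-06 1.57886737e+00] [-1.49133217  0.15721391 -0.63669728] 0.029962057624582365
turn [-2.64790235e-05  3.52769931e-03 -7.10445860e-05]
foot [0.6566974  0.04600057 0.0531681 ] err up-slope,y,normal mm [ 0.19562188 -0.50498941 -1.94893946]
```

Request:
send_rows([
  [0.26, 0, -0.97, 0, 0, 0],
  [0.26, 0, -0.97, 0, 0, 0],
  [0.26, 0, -0.97, 0, 0, 0],
  [0, 0, 0, 0, 0, 0],
  [0, 0, 0, 0, 0, 0],
  [0, 0, 0, 0, 0, 0],
])

```text
time: 15.33
tool_pos: [0.6255, 0.0457, 0.1687]
ee_rot: [2.876, -0.0, 1.579]
wrist_force: [-2.3, -0.2, 2.2]
width: 0.0299
finger_force: 30.0
```

```bash
cat > f.py <<'E'
from t import *
import time
F=[]
for k in range(6): optics.snapshot('top'); F.append(sensors.get_obs()['wrist_force'])
F=np.array(F);print('mean F',F.mean(0),'normal',(F@n).mean(),(F@n).std(), 'weight part', )
E
python3 f.py
```

```text
[0.62549516 0.04570022 0.16868477] [ 2.87587201e+00 -1.42630769e-05  1.57877785e+00] [-2.33669868 -0.16665475  2.1874445 ] 0.02994648994130509
turn [-4.55960830e-05  3.92101482e-03  1.85009922e-05]
foot [0.65768946 0.04595887 0.0503876 ] err up-slope,y,normal mm [ 0.43388112 -0.55462382 -4.8913693 ]
mean F [-2.06571673 -0.28209976  1.74757729] normal 2.2232438530215703 0.20703992618452366 weight part
```

Run:
```python
from h import *
s=snap('scene','s6.png')
cv2.imwrite('pics/c6.png',np.hstack([cv2.resize(s[300:400,220:330],(440,400),interpolation=cv2.INTER_CUBIC),cv2.resize(s,(360,270))[np.r_[0:270,[269]*130]]])[:,:,::-1])
```

```text
(no output)
```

View pics/c6.png

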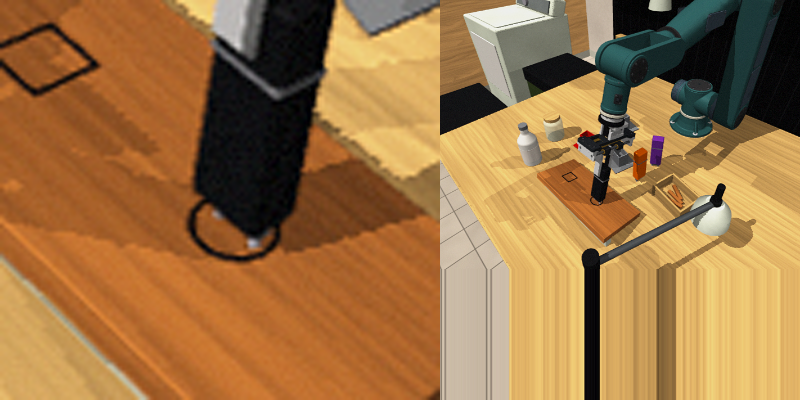

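The studs, at about (218,212) and (253,243) in the crop, straddle the ring's centre near (234,224). The lamp is clear and the other things are where they were, so I'm handing the job in.

```bash
python3 -c "
from h import *
print(ticket.close_job())"
```

```text
the job is handed in; nothing more can be done
None
```

I handed the job in with the lamp swung clear past the left end and the meter held on the ring mark: foot about 5 mm in at roughly 4 N by my estimate, and the jar, detergent and peg box not moved. The hand-in returned no verdict.

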